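# Put the comb away in the tier the jar stands on

### The job

The comb belongs in whichever bamboo tier the glass jar is standing on. Move the jar onto the round cork coaster, slide that tier's lid open, lay the comb flat inside and slide the lid fully shut, then stand the jar upright back on that lid behind its grip bar; set the glass jar down gently, do not drop it. Leave the tweezer, the tier it lies on and everything else where they are.

Things in the scene. Friction and masses are not known exactly. Their poses are not given: they have to be found in the camera images.
- jar_mid (a point): amber glass jar with a steel cap, 58 mm across, 85 mm tall, 0.25 kg, loose, upright on one of the two lids. Point: its centre, half-way up; z up along the jar
- comb_mid (a point): black plastic comb lying flat on the shelf, 165 mm (y) x 34 mm (x) x 10 mm thick, loose. Point: its centre, half-way up; x across the comb towards the teeth, y along it, z up
- coaster_top (a point): round cork coaster fixed on the shelf, 100 mm across, 5 mm thick. Point: centre of its upper face
- tier_1: the left (+y) of two identical bamboo stacking tiers, fixed: an open-topped box 140 (x) x 200 (y) mm on short feet, walls 7 mm, inner floor 19 mm above the shelf, rim 60 mm, closed by a sliding lid 8 mm thick whose upper face is 68.5 mm above the shelf. Origin: centre of the underside, on the shelf; z up, x towards the side the lid slides to when opened, y along the length
- tier_2: the right (-y) of two identical bamboo stacking tiers, fixed: an open-topped box 140 (x) x 200 (y) mm on short feet, walls 7 mm, inner floor 19 mm above the shelf, rim 60 mm, closed by a sliding lid 8 mm thick whose upper face is 68.5 mm above the shelf. Origin: centre of the underside, on the shelf; z up, x towards the side the lid slides to when opened, y along the length
- lid_1 (a joint): how far the sliding lid of tier_1 is open, m: 0 fully shut (start), 0.12 fully open. It slides level along tier_1's +x with about 1.2 N friction and stays where it is left
- lid_2 (a joint): how far the sliding lid of tier_2 is open, m: 0 fully shut (start), 0.12 fully open. It slides level along tier_2's +x with about 1.2 N friction and stays where it is left
- lid_1_grip (a point): centre of the wooden grip bar on that lid, moves with it: bar 12 mm thick (x) x 70 mm (y) x 26 mm tall, standing on the lid 55 mm from its centre towards -x; its top is 94.5 mm above the shelf; x as the tier's x
- lid_2_grip (a point): centre of the wooden grip bar on that lid, moves with it: bar 12 mm thick (x) x 70 mm (y) x 26 mm tall, standing on the lid 55 mm from its centre towards -x; its top is 94.5 mm above the shelf; x as the tier's x
- tweezer: bystander: steel tweezer 110 mm long, 8 mm tall, lying along y loose on the lid that the jar is not on. Origin: centre of its underside
- pump: bystander, fixed: white pump dispenser 72 mm across, about 185 mm tall with its press button on top. Origin: centre of its underside
- hairbrush: bystander: hairbrush 200 mm long lying beyond the tiers, loose
- perfume: bystander: green glass bottle, 48 mm across, 100 mm tall, loose. Origin: centre of its underside
- compact: bystander: red compact, disc 72 mm across, 16 mm tall, loose. Origin: centre of its underside
- cream: bystander: blue cream pot 66 mm across, 50 mm tall, loose. Origin: centre of its underside
Things that resemble listed ones, but are neither listed nor needed, are in the scene too. What is shaped like the part that bears jar_mid but pink or turquoise is not meant.

How it is judged (in metres and radians):
On the way, in this order (a step that is already met when the one before it is completed fails the run):
1. the jar stands released on the coaster, both lids still shut (horizontal distance between jar_mid and coaster_top below 0.03 m and height (world z) of jar_mid below 0.053 m and angle between jar_mid's own z axis and vertical below 0.1 rad and contact force between the fingers and anything else below 0.5 N and value of joint each of lid_1, lid_2 below 0.005 m), for 0.2 s.
2. the lid of the jar's tier is slid open by more than 70 mm, the jar still on the coaster (((x of tweezer in the frame of tier_2 between -0.08 and 0.08 m and y of tweezer in the frame of tier_2 between -0.1 and 0.1 m and value of joint lid_1 above 0.07 m and horizontal distance between jar_mid and coaster_top below 0.03 m and height (world z) of jar_mid below 0.053 m and angle between jar_mid's own z axis and vertical below 0.1 rad) or (x of tweezer in the frame of tier_1 between -0.08 and 0.08 m and y of tweezer in the frame of tier_1 between -0.1 and 0.1 m and value of joint lid_2 above 0.07 m and horizontal distance between jar_mid and coaster_top below 0.03 m and height (world z) of jar_mid below 0.053 m and angle between jar_mid's own z axis and vertical below 0.1 rad))), for 0.1 s.
3. the comb lies flat inside that tier, released (((x of tweezer in the frame of tier_2 between -0.08 and 0.08 m and y of tweezer in the frame of tier_2 between -0.1 and 0.1 m and x of comb_mid in the frame of tier_1 between -0.063 and 0.063 m and y of comb_mid in the frame of tier_1 between -0.093 and 0.093 m and z of comb_mid in the frame of tier_1 between 0.015 and 0.034 m and angle between comb_mid's own z axis and vertical below 0.15 rad and horizontal distance between jar_mid and coaster_top below 0.03 m and height (world z) of jar_mid below 0.053 m and angle between jar_mid's own z axis and vertical below 0.1 rad and contact force between the fingers and anything else below 0.5 N) or (x of tweezer in the frame of tier_1 between -0.08 and 0.08 m and y of tweezer in the frame of tier_1 between -0.1 and 0.1 m and x of comb_mid in the frame of tier_2 between -0.063 and 0.063 m and y of comb_mid in the frame of tier_2 between -0.093 and 0.093 m and z of comb_mid in the frame of tier_2 between 0.015 and 0.034 m and angle between comb_mid's own z axis and vertical below 0.15 rad and horizontal distance between jar_mid and coaster_top below 0.03 m and height (world z) of jar_mid below 0.053 m and angle between jar_mid's own z axis and vertical below 0.1 rad and contact force between the fingers and anything else below 0.5 N))), for 0.2 s.
4. that lid is fully shut over the comb, the jar still on the coaster (((x of tweezer in the frame of tier_2 between -0.08 and 0.08 m and y of tweezer in the frame of tier_2 between -0.1 and 0.1 m and x of comb_mid in the frame of tier_1 between -0.063 and 0.063 m and y of comb_mid in the frame of tier_1 between -0.093 and 0.093 m and z of comb_mid in the frame of tier_1 between 0.015 and 0.034 m and angle between comb_mid's own z axis and vertical below 0.15 rad and horizontal distance between jar_mid and coaster_top below 0.03 m and height (world z) of jar_mid below 0.053 m and angle between jar_mid's own z axis and vertical below 0.1 rad and value of joint lid_1 below 0.005 m) or (x of tweezer in the frame of tier_1 between -0.08 and 0.08 m and y of tweezer in the frame of tier_1 between -0.1 and 0.1 m and x of comb_mid in the frame of tier_2 between -0.063 and 0.063 m and y of comb_mid in the frame of tier_2 between -0.093 and 0.093 m and z of comb_mid in the frame of tier_2 between 0.015 and 0.034 m and angle between comb_mid's own z axis and vertical below 0.15 rad and horizontal distance between jar_mid and coaster_top below 0.03 m and height (world z) of jar_mid below 0.053 m and angle between jar_mid's own z axis and vertical below 0.1 rad and value of joint lid_2 below 0.005 m))), for 0.2 s.
5. the jar stands on that lid (((x of tweezer in the frame of tier_2 between -0.08 and 0.08 m and y of tweezer in the frame of tier_2 between -0.1 and 0.1 m and x of comb_mid in the frame of tier_1 between -0.063 and 0.063 m and y of comb_mid in the frame of tier_1 between -0.093 and 0.093 m and z of comb_mid in the frame of tier_1 between 0.015 and 0.034 m and angle between comb_mid's own z axis and vertical below 0.15 rad and x of jar_mid in the frame of tier_1 between -0.02 and 0.07 m and y of jar_mid in the frame of tier_1 between -0.1 and 0.1 m and z of jar_mid in the frame of tier_1 between 0.104 and 0.118 m and angle between jar_mid's own z axis and vertical below 0.1 rad and value of joint lid_1 below 0.005 m) or (x of tweezer in the frame of tier_1 between -0.08 and 0.08 m and y of tweezer in the frame of tier_1 between -0.1 and 0.1 m and x of comb_mid in the frame of tier_2 between -0.063 and 0.063 m and y of comb_mid in the frame of tier_2 between -0.093 and 0.093 m and z of comb_mid in the frame of tier_2 between 0.015 and 0.034 m and angle between comb_mid's own z axis and vertical below 0.15 rad and x of jar_mid in the frame of tier_2 between -0.02 and 0.07 m and y of jar_mid in the frame of tier_2 between -0.1 and 0.1 m and z of jar_mid in the frame of tier_2 between 0.104 and 0.118 m and angle between jar_mid's own z axis and vertical below 0.1 rad and value of joint lid_2 below 0.005 m))), for 0.2 s.
At the end, for the whole second after the job is handed in: The comb lies flat (within about 9 degrees) on the floor of the tier that carried the jar at the start, both lids are shut to within 5 mm, and the jar stands upright (within about 6 degrees) on that tier's lid, its centre over the lid behind the grip bar; tweezer still on the other lid (((x of tweezer in the frame of tier_2 between -0.08 and 0.08 m and y of tweezer in the frame of tier_2 between -0.1 and 0.1 m and x of comb_mid in the frame of tier_1 between -0.063 and 0.063 m and y of comb_mid in the frame of tier_1 between -0.093 and 0.093 m and z of comb_mid in the frame of tier_1 between 0.015 and 0.034 m and angle between comb_mid's own z axis and vertical below 0.15 rad and x of jar_mid in the frame of tier_1 between -0.02 and 0.07 m and y of jar_mid in the frame of tier_1 between -0.1 and 0.1 m and z of jar_mid in the frame of tier_1 between 0.104 and 0.118 m and angle between jar_mid's own z axis and vertical below 0.1 rad and value of joint each of lid_1, lid_2 below 0.005 m) or (x of tweezer in the frame of tier_1 between -0.08 and 0.08 m and y of tweezer in the frame of tier_1 between -0.1 and 0.1 m and x of comb_mid in the frame of tier_2 between -0.063 and 0.063 m and y of comb_mid in the frame of tier_2 between -0.093 and 0.093 m and z of comb_mid in the frame of tier_2 between 0.015 and 0.034 m and angle between comb_mid's own z axis and vertical below 0.15 rad and x of jar_mid in the frame of tier_2 between -0.02 and 0.07 m and y of jar_mid in the frame of tier_2 between -0.1 and 0.1 m and z of jar_mid in the frame of tier_2 between 0.104 and 0.118 m and angle between jar_mid's own z axis and vertical below 0.1 rad and value of joint each of lid_1, lid_2 below 0.005 m))); the robot touches nothing.
It fails at once if the glass jar is dropped (falls freely at over 0.6 m/s, about 20 mm) (contact force between jar and anything else below 0.02 N and linear speed of jar above 0.6 m/s).
It fails at once if the tweezer is shifted by more than 25 mm (distance of tweezer from where it was at the start of the episode above 0.025 m).
It fails at once if a bystander (hairbrush, perfume, compact, cream pot) is shifted by more than 30 mm (distance of any of hairbrush, perfume, compact, cream from where it was at the start of the episode above 0.03 m).
It fails at once if the jar is tipped by more than 45 degrees (angle between jar_mid's own z axis and vertical above 0.8 rad).
It also fails if it takes over 72 s, if anything falls off the work surface, if the arm or the gripper's body presses on something with over 40 N, if the wrist force passes 120 N, or if a joint passes its speed limit or range.

### The arm

A 6-joint arm with a two-finger parallel gripper is mounted at the origin on the work surface. World frame = base frame: x ahead of the robot, y to its left, z up, the work surface at z = 0. Lengths are in mm, angles in rad, forces in N, time in s.
With the tool pointing down it reaches from about 350 to 775 mm from the base axis. Payload 7.3 kg.
Tool frame: the origin (TCP) lies on the front face of the gripper's body, between the roots of the fingers; the fingertips stand 66 mm ahead of it and the grasp point (between the pads) lies 47 mm ahead of it (bot.tip_extent is the distance from the TCP to the fingertips, in mm); z points along the fingers, y is the line along which they close (so a half turn about z gives the same grasp; the last joint's range is limited). The gripper opens to 92 mm and grips with 3 to 60 N. Pads are 19 mm wide; open, the fingers measure 130 mm over their backs; the gripper's body (75 mm by 190 mm) begins 47 mm behind the grasp point.
Start: joints at [-1.428, 0.342, 1.524, -0, 1.275, -0.146], TCP at [149.542, -503.265, 292.241] pointing down, gripper open.
Joint ranges: [-2.53, 2.53], [-0.77, 2.02], [0.04, 2.7], [-1, 4.14], [0.28, 2.66], [-3.11, 3.11]. Speed limits (rad/s): [2.57, 2.57, 3.14, 3.14, 3.14, 3.14].

### API

Orientations are given as [roll, pitch, yaw] about the fixed x, y, z axes, in that order (R = Rz(yaw) Ry(pitch) Rx(roll)).
In Python, from plant import readout, viewer, order, bot gives the robot as it stands.
- The arm moves only by the shell command python3 -m creep 'ROWS'. ROWS is text: rows parted by semicolons, each of 7 numbers parted by spaces: the shift along the world's x, y, z in m, then the turn, a rotation vector about the world's x, y, z in rad, then the opening in per cent of the stroke, from 0 (shut) to 100 (fully open). A call has 1 to 8 rows; each row shifts and turns the commanded pose from where the row before left it; what a row does not reach is not made up. A row lasts 1/12 s, in which the tool goes at most 41.7 mm and 7.16 degrees, less where a joint would pass 70% of its speed; a pose out of reach is approached as far as the arm can. A call is refused whole if a number of a shift passes 0.0417 or a number of a turn 0.125, either way. A call with a gripper value outside its range is refused whole. The fingers move at their own pace and stop on an object; the grip force is fixed at half the most. Time passes only in rows, so rows that do not move let the fingers close. It gives the time, the measured TCP pose, the force, the opening and the grip force at its end, in the units of the state.
- readout.get_obs(): the state, without advancing time (a new reading comes with each control period).
- viewer.capture(name): name is "scene" or "top"; returns the picture (420x560x3 uint8, red, green, blue); there is no depth.
- viewer.camera_info(name): a dict with "fx", "fy", "cx", "cy" (pixels), "origin" and "rotation" of the camera in the world. Camera axes: x right, y up, looking along -z (the intrinsics and any distortion apply to the point x, -y, -z); pixel columns grow to the right and rows downward; lengths in mm; the calibration is good to about 2 mm. A picture is of the moment at which its call begins. camera_info takes no time and is no camera call.
- order.close_job(): hands the job in; it is judged then, once.
The state is a dict: "time": time; "joint_positions": joint angles; "dq": joint speeds; "tau": joint torques, N m; "tool_pos": TCP position; "tcp_rot": TCP orientation; "contact_force": force on the tool from outside, world axes, zero at the start; "moment": the same for the moment, N m; "grip_width": finger opening in mm; "finger_force": force on a finger pad.
Only numpy, scipy, OpenCV 4.12 (cv2) and the standard library are available. Lean on these libraries where they do the work, as an engineer would, in place of code of your own. Each camera call takes 0.05 s, during which the arm holds its last target. There are 200 camera calls.

## Working session

There is one attempt and no reset: what is moved stays moved. The work goes in short steps, Python scripts to look and compute and a shell command to move; the robot and the scene stay as the last step left them, time stands still between calls to the robot, and variables do not carry over. Pictures are saved under pics/ and viewed, at most 12 in all, crops included, and the job is handed in when it is done.

```bash
mkdir -p pics; ls; python3 - <<'E'
from plant import readout, viewer, order, bot
import cv2
for n in("scene","top"):
    im=viewer.capture(n); cv2.imwrite(f"pics/{n}0.png",cv2.resize(im[:,:,::-1],(800,600),interpolation=cv2.INTER_CUBIC)); cv2.imwrite(f"pics/raw_{n}0.png",im[:,:,::-1]); print(viewer.camera_info(n))
print(readout.get_obs())
E
```

```text
pics
{'fx': 444.98733343525043, 'fy': 444.98733343525043, 'cx': 283.4420839522673, 'cy': 209.35938177558614, 'origin': array([ 969.61137267, -684.8975402 ,  883.67068721]), 'rotation': array([0.82623101, 0.01320115, 0.48509403])}
{'fx': 451.43090296406314, 'fy': 451.43090296406314, 'cx': 280.8001065600446, 'cy': 208.55176038178217, 'origin': array([ 389.24284739,   59.07932782, 1482.03620275]), 'rotation': array([ 0.12688314, -0.00689261, -1.54442368])}
{'time': 0.1, 'joint_positions': array([-1.42797896e+00,  3.42694315e-01,  1.52490311e+00, -1.41611454e-05,
        1.27539816e+00, -1.46029644e-01]), 'dq': array([-0.00038538,  0.00068438, -0.00238836, -0.00068178, -0.00085134,
        0.00102809]), 'tau': array([ 1.38101546e-03, -4.32003772e+01, -2.44694424e+01,  7.18562817e-02,
        5.26520703e-02, -4.59510420e-05]), 'tool_pos': array([ 149.50993728, -502.98603749,  291.59939094]), 'tcp_rot': array([-3.14020269e+00, -1.90743482e-04,  2.88851007e-01]), 'contact_force': array([-0.37262659, -1.37927635, -0.24720546]), 'moment': array([ 0.00509372,  0.04498441, -0.03036675]), 'finger_force': 0.0, 'grip_width': 91.66205598064583}
```

View pics/scene0.png

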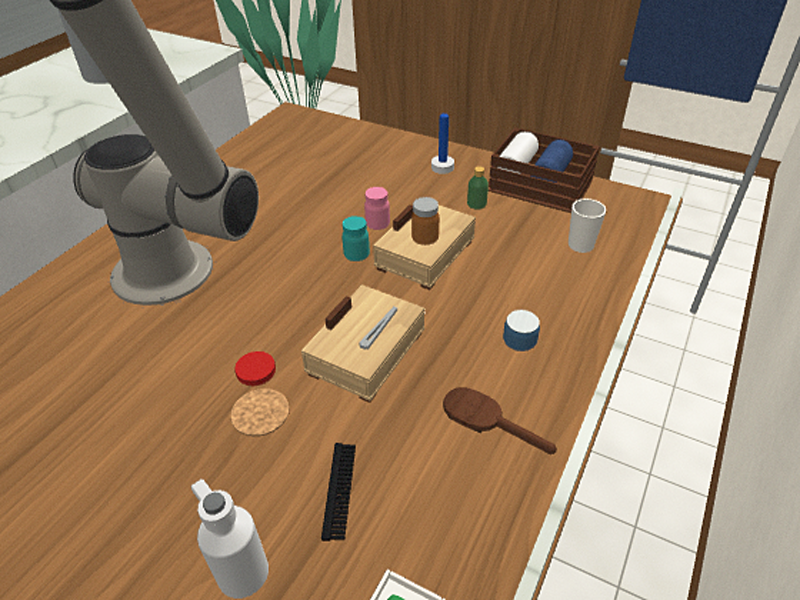

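View pics/top0.png

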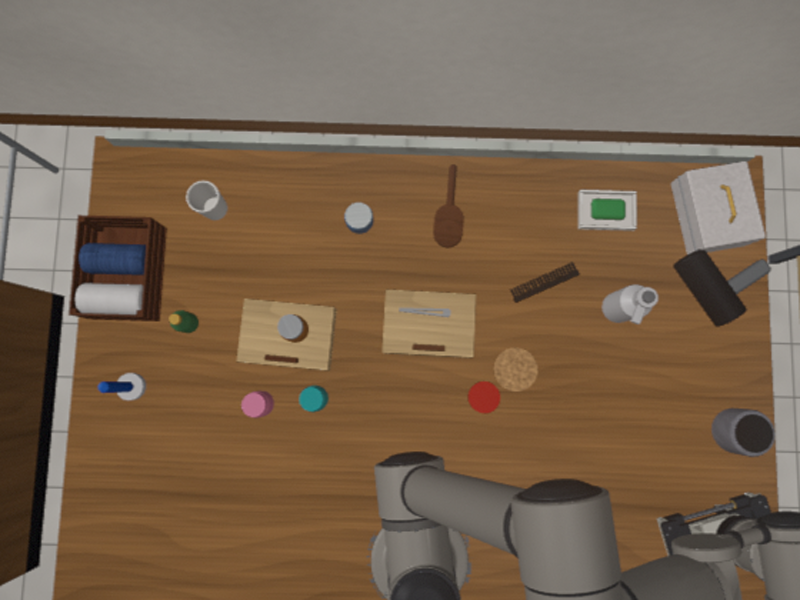

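The jar is on tier_1 (left, top view ≈(290,327) in the 800-px picture), with its grip bar at (281,359). The tweezer is on tier_2. The comb is at (545,282) and the coaster at (516,369). Next I'll enlarge crops for accurate readings.

```bash
cat > h.py <<'E'
import numpy as np, cv2
from scipy.spatial.transform import Rotation as R
from plant import readout, viewer, order, bot
def ray(n,u,v):
    c=viewer.camera_info(n); d=np.array([(u-c['cx'])/c['fx'],-(v-c['cy'])/c['fy'],-1])
    return c['origin'],R.from_euler('xyz',c['rotation']).apply(d)
def atz(n,u,v,z):
    o,d=ray(n,u,v); return o+d*(z-o[2])/d[2]
def tri(p,q):  # p=(u,v) top, q=(u,v) scene
    o1,d1=ray('top',*p); o2,d2=ray('scene',*q)
    t=np.linalg.lstsq(np.c_[d1,-d2],o2-o1,rcond=None)[0]; a=o1+d1*t[0]; b=o2+d2*t[1]
    return (a+b)/2,np.linalg.norm(a-b)
def proj(n,p):
    c=viewer.camera_info(n); x=R.from_euler('xyz',c['rotation']).inv().apply(np.array(p,float)-c['origin'])
    return c['cx']+c['fx']*x[0]/-x[2], c['cy']-c['fy']*x[1]/-x[2]
def tile(im,x0,y0,k=4,w=100,h=75):
    t=cv2.resize(im[y0:y0+h,x0:x0+w],(w*k,h*k),interpolation=cv2.INTER_CUBIC)
    for i in range(0,w,10):
        L=6 if (x0+i)%10 else 10
        cv2.line(t,(i*k,0),(i*k,L),(0,255,255),1); cv2.line(t,(0,i*k),(L,i*k),(0,255,255),1)
        if i%20==0: cv2.putText(t,str(x0+i),(i*k,20),0,.35,(255,255,255),1); cv2.putText(t,str(y0+i),(8,i*k+4),0,.35,(255,255,255),1)
    return t
E
python3 - <<'E'
from h import *
T=cv2.imread('pics/raw_top0.png');S=cv2.imread('pics/raw_scene0.png')
cv2.imwrite('pics/m1.png',np.vstack([np.hstack([tile(T,150,195),tile(T,330,170)]),np.hstack([tile(T,310,220),tile(S,250,130)])]))
cv2.imwrite('pics/m2.png',np.hstack([tile(S,200,305,4,100,80),tile(S,130,250,4,100,80)]))
E
```

```text
(no output)
```

View pics/m1.png

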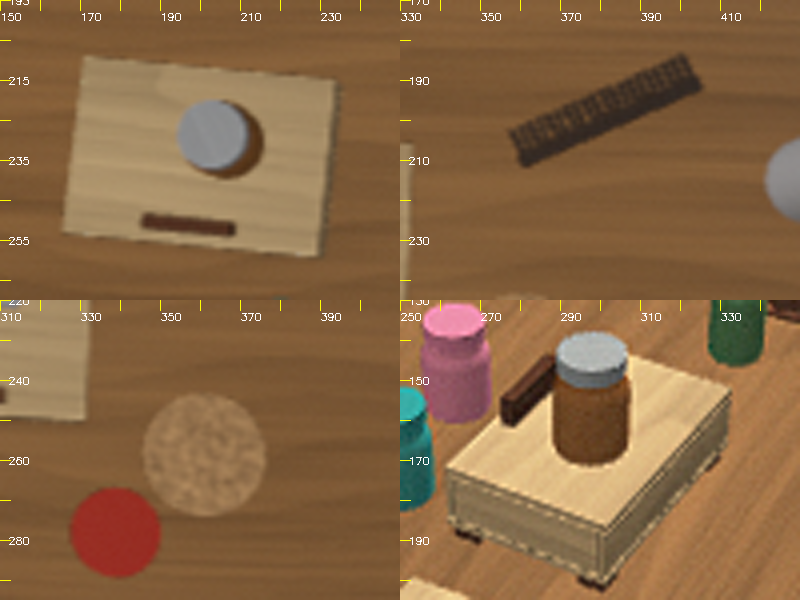

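View pics/m2.png

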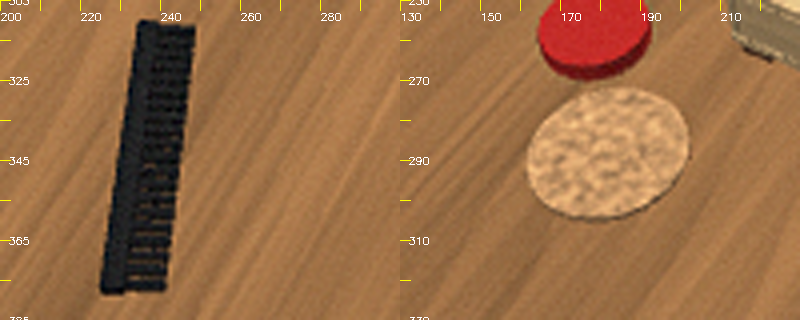

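```bash
python3 - <<'E'
from h import *
np.set_printoptions(precision=1,suppress=True)
P={'--':((229.5,259.25),(261.75,171.5)),'+-':((234.5,215.25),(300,186)),'++':((171,209.25),(332.75,152.25)),
'jarcap':((203.25,228.5),(298.25,141.5)),'coaster':((361,258.5),(182.25,288.25)),
'combA':((357,203),(235,310)),'combC':((381.3,197.5),(237.6,344.4)),
'c1':((357,203),(249,311.5)),'c2':((401.25,183.25),(241.5,377.75)),'c3':((405.75,192),(225,378.25)),'c4':((361.25,211.75),(235,310))}
for k,v in P.items(): print(k,*tri(*v))
z=68.5; c=[atz('top',u,v,z) for u,v in((171,209.25),(234.5,215.25),(229.5,259.25),(165.5,252.75))]
print('lid',np.mean(c,0)); ex=(c[0]+c[1]-c[2]-c[3])/2; ey=(c[0]+c[3]-c[1]-c[2])/2
print(np.linalg.norm(ex),np.linalg.norm(ey),np.arctan2(ex[1],ex[0]),np.arctan2(-ey[0],ey[1]))
print('bar',atz('top',197,251,94.5),'jar',atz('top',203.25,228.5,153.5),'coast',atz('top',361,258.5,5))
for k in('c1','c2','c3','c4'): print(k,atz('top',*P[k][0],10),atz('scene',*P[k][1],10))
E
```

```text
-- [408.8 211.2  66.5] 5.4305352596623
+- [544.6 199.2  70.5] 0.6260411910189606
++ [559.4 401.4  64.2] 1.7312695166216656
jarcap [495.  281.9 156.9] 4.357701498477228
coaster [ 422.6 -211.     1. ] 3.8253425144785282
combA [ 591.3 -204.    16.7] 26.62685568537543
combC [ 625.9 -278.2    0.2] 3.1978857526389923
c1 [ 605.2 -196.1    4.9] 4.8729548719274645
c2 [ 675.4 -342.8    6.1] 5.049491149322451
c3 [ 645.9 -358.4    4.8] 3.3463686674578326
c4 [ 575.8 -209.7    8.9] 4.51043226034031
lid [482.6 304.4  68.5]
137.7214634789037 200.7003900458209 -0.07052612652024323 -0.07081919926268183
bar [428.6 306.9  94.5] jar [493.4 281.3 153.5] coast [ 421.1 -211.5    5. ]
c1 [ 602.5 -196.7   10. ] [ 609.2 -197.5   10. ]
c2 [ 672.7 -343.3   10. ] [ 678.7 -342.7   10. ]
c3 [ 643.7 -358.    10. ] [ 649.1 -359.3   10. ]
c4 [ 573.8 -210.9   10. ] [ 578.  -208.9   10. ]
```

```bash
python3 -m creep '0.03 0.027 0 0 0 0 100;0.03 0.027 0 0 0 0 100;0.03 0.027 0 0 0 0 100;0.03 0.027 0 0 0 0 100;0.03 0.027 0 0 0 0 100;0.03 0.027 0 0 0 0 100;0.03 0.027 0 0 0 0 100;0.03 0.027 0 0 0 0 100'
python3 -m creep '0.03 0.027 0 0 0 0 100;0.03 0.027 0 0 0 0 100;0.03 0.027 0 0 0 0 100;0.004 0.04 0 0 0 0 100;0 0.04 0 0 0 0 100;0 0.04 0 0 0 0 100;0 0.04 0 0 0 0 100;0 0.04 0 0 0 0 100'
python3 -m creep '0 0.04 0 0 0 0 100;0 0.04 0 0 0 0 100;0 0.04 0 0 0 0 100;0 0.04 0 0 0 0 100;0 0.04 0 0 0 0 100;0 0.04 0 0 0 0 100;0.01 0.04 0 0 0 0 100;0 0 0 0 0 0 100'
python3 - <<'E'
from h import *
print(readout.get_obs()['tool_pos'],readout.get_obs()['tcp_rot'])
a=viewer.capture('top')[:,:,::-1];b=viewer.capture('scene')[:,:,::-1]
cv2.imwrite('pics/g1.png',np.hstack([tile(a,150,180,4,100,110),tile(b,250,80,4,100,110)]))
# pump estimate
print(atz('top',437+16,208,185),atz('top',451,208,185))
E
```

```text
time: 0.77
tool_pos: [390.6, -285.5, 292.1]
tcp_rot: [-3.141, 0.0, 0.289]
contact_force: [0.5, -1.2, 0.6]
grip_width: 92.0
finger_force: 0.0
time: 1.43
tool_pos: [483.0, -4.3, 291.9]
tcp_rot: [-3.141, 0.001, 0.289]
contact_force: [1.4, 0.5, -1.2]
grip_width: 91.9
finger_force: 0.0
time: 2.1
tool_pos: [493.4, 279.8, 291.4]
tcp_rot: [-3.139, -0.001, 0.294]
contact_force: [-1.3, -0.4, 0.2]
grip_width: 91.6
finger_force: 0.0
[493.42715745 279.78004505 291.39922593] [-3.13924814e+00 -7.57692378e-04  2.93983997e-01]
[ 570.13062614 -445.46229759  185.        ] [ 569.97186046 -439.63971651  185.        ]
```

```bash
python3 -m creep '0.001 0.002 -0.03 0 0 0 100;0 0 -0.03 0 0 0 100;0 0 -0.03 0 0 0 100;0 0 -0.02 0 0 0 100;0 0 -0.01 0 0 0 100;0 0 -0.006 0 0 0 100;0 0 0 0 0 0 100;0 0 0 0 0 0 50'
python3 -m creep '0 0 0 0 0 0 30;0 0 0 0 0 0 30;0 0 0 0 0 0 30;0 0 0 0 0 0 30;0 0 0 0 0 0 30;0 0 0 0 0 0 30;0 0 0 0 0 0 30'
```

```text
time: 2.87
tool_pos: [495.2, 275.4, 167.3]
tcp_rot: [3.142, -0.002, 0.288]
contact_force: [0.8, 1.0, 0.3]
grip_width: 88.9
finger_force: 0.0
time: 3.45
tool_pos: [494.8, 276.2, 166.9]
tcp_rot: [-3.141, -0.001, 0.289]
contact_force: [-0.5, 2.9, 6.2]
grip_width: 57.1
finger_force: 30.0
```

```bash
python3 -m creep '0 0 0.005 0 0 0 30;0 0 0.01 0 0 0 30;0 0 0.02 0 0 0 30;0 0 0.03 0 0 0 30;0 0 0.03 0 0 0 30;0 0 0.02 0 0 0 30;0 0 0 0 0 0 30'
python3 - <<'E'
from h import *
o=readout.get_obs();print(o['tool_pos'],o['tcp_rot'],o['contact_force'])
a=viewer.capture('top')[:,:,::-1];b=viewer.capture('scene')[:,:,::-1]
cv2.imwrite('pics/g1.png',np.hstack([tile(a,150,180,4,100,110),tile(b,250,80,4,100,110)]))
E
```

```text
time: 4.03
tool_pos: [496.0, 276.0, 286.4]
tcp_rot: [-3.142, -0.008, 0.289]
contact_force: [0.2, -0.0, -1.0]
grip_width: 57.3
finger_force: 30.0
[496.00206487 276.01082793 286.42356185] [-3.14152366 -0.00844132  0.2887028 ] [ 0.18697462 -0.0164007  -0.99209997]
```

View pics/g1.png

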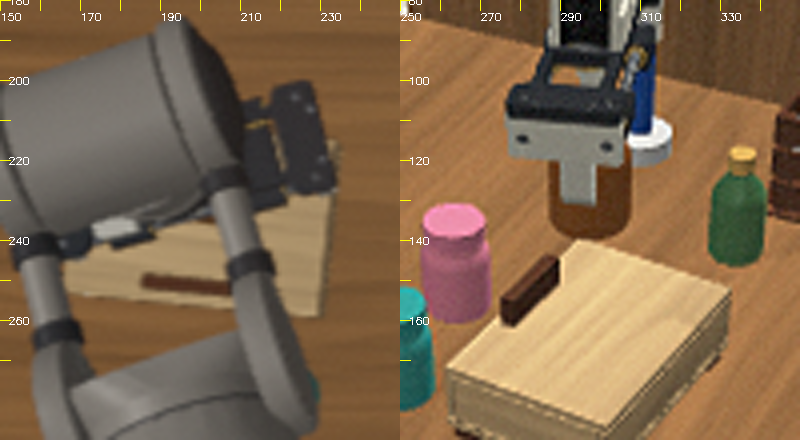

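The jar hangs upright in the fingers, clear of the lid. Now to the coaster.

```bash
python3 -m creep '0 -0.02 0 0 0 0 30;0 -0.04 0 0 0 0 30;0 -0.04 0 0 0 0 30;0 -0.04 0 0 0 0 30;0 -0.04 0 0 0 0 30;-0.005 -0.04 0 0 0 0 30;-0.01 -0.04 0 0 0 0 30;-0.01 -0.04 0 0 0 0 30'
python3 -m creep '-0.01 -0.04 0 0 0 0 30;-0.01 -0.04 0 0 0 0 30;-0.01 -0.04 0 0 0 0 30;-0.01 -0.037 0 0 0 0 30;-0.01 -0.02 -0.01 0 0 0 30;0 -0.01 -0.03 0 0 0 30;0 0 -0.03 0 0 0 30;0 0 -0.03 0 0 0 30'
python3 -m creep '0 0 -0.03 0 0 0 30;0 0 -0.02 0 0 0 30;0 0 -0.01 0 0 0 30;0 0 0 0 0 0 30;0 0 0 0 0 0 30'
```

```text
time: 4.8
tool_pos: [467.9, -26.0, 279.2]
tcp_rot: [-3.14, 0.004, 0.289]
contact_force: [0.4, -0.9, -2.5]
grip_width: 57.0
finger_force: 30.0
time: 5.47
tool_pos: [418.1, -211.6, 178.6]
tcp_rot: [-3.14, 0.002, 0.287]
contact_force: [0.5, 0.8, -2.4]
grip_width: 57.1
finger_force: 30.0
time: 5.88
tool_pos: [418.6, -210.7, 119.9]
tcp_rot: [-3.139, 0.003, 0.289]
contact_force: [-0.4, -0.5, -2.3]
grip_width: 56.9
finger_force: 30.0
```

```bash
python3 -m creep '0.003 0 -0.006 0 0 0 30;0 0 -0.004 0 0 0 30;0 0 -0.003 0 0 0 30;0 0 0 0 0 0 30;0 0 0 0 0 0 30'
python3 -m creep '0 0 -0.0015 0 0 0 30;0 0 -0.0005 0 0 0 30;0 0 0 0 0 0 30;0 0 0 0 0 0 30'
```

```text
time: 6.3
tool_pos: [422.5, -211.2, 108.3]
tcp_rot: [3.141, -0.0, 0.289]
contact_force: [0.3, -0.1, -0.9]
grip_width: 56.8
finger_force: 30.0
time: 6.63
tool_pos: [422.6, -211.3, 106.3]
tcp_rot: [3.141, -0.0, 0.289]
contact_force: [-0.2, -0.2, -1.8]
grip_width: 56.7
finger_force: 30.0
```

```bash
python3 -m creep '0 0 -0.001 0 0 0 30;0 0 -0.001 0 0 0 30;0 0 0 0 0 0 30;0 0 0 0 0 0 30'
python3 -m creep '0 0 -0.001 0 0 0 30;0 0 0 0 0 0 30;0 0 0 0 0 0 30'
python3 -m creep '0 0 -0.001 0 0 0 30;0 0 0 0 0 0 30;0 0 0 0 0 0 30'
```

```text
time: 6.97
tool_pos: [422.5, -211.2, 104.2]
tcp_rot: [-3.141, 0.0, 0.289]
contact_force: [0.0, -0.4, -1.2]
grip_width: 57.3
finger_force: 30.0
time: 7.22
tool_pos: [422.6, -211.3, 103.5]
tcp_rot: [3.141, -0.0, 0.289]
contact_force: [-0.4, 0.2, 2.9]
grip_width: 56.5
finger_force: 30.0
time: 7.47
tool_pos: [422.6, -211.3, 103.4]
tcp_rot: [3.141, -0.0, 0.289]
contact_force: [-3.6, 1.1, 14.3]
grip_width: 57.2
finger_force: 30.0
```

```bash
python3 -m creep '0 0 0.001 0 0 0 50;0 0 0 0 0 0 100;0 0 0 0 0 0 100;0 0 0 0 0 0 100;0 0 0 0 0 0 100;0 0 0 0 0 0 100;0 0 0 0 0 0 100;0 0 0 0 0 0 100'
python3 -m creep '0 0 0 0 0 0 100;0 0 0 0 0 0 100;0 0 0.02 0 0 0 100;0 0 0.03 0 0 0 100;0 0 0.035 0 0 0 100;0 0 0.035 0 0 0 100;0 0.02 0.03 0 0 0.121 100;0 0.04 0 0 0 0.121 100'
python3 - <<'E'
from h import *
a=viewer.capture('top')[:,:,::-1];b=viewer.capture('scene')[:,:,::-1]
cv2.imwrite('pics/g2.png',np.hstack([tile(a,310,190,4,100,110),tile(b,130,200,4,100,110)]))
E
```

```text
time: 8.13
tool_pos: [422.5, -211.3, 103.2]
tcp_rot: [3.142, 0.0, 0.289]
contact_force: [0.3, -0.4, 0.1]
grip_width: 91.4
finger_force: 0.0
time: 8.8
tool_pos: [425.2, -154.4, 258.9]
tcp_rot: [3.13, -0.006, 0.532]
contact_force: [1.5, -0.3, 0.4]
grip_width: 92.1
finger_force: 0.0
```

View pics/g2.png

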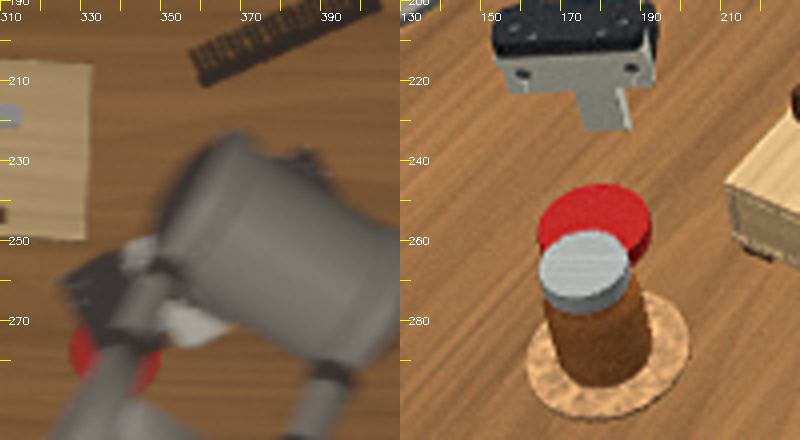

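The jar stands upright on the coaster, its cap at scene ≈(175,268). Next is the lid.

```bash
python3 -m creep '0 0.04 0 0 0 0.121 100;0 0.04 0 0 0 0.121 100;0 0.04 0 0 0 0.121 100;0 0.04 0 0 0 0.121 100;0 0.04 0 0 0 0.121 100;0 0.04 0 0 0 0.121 100;0 0.04 0 0 0 0.121 100;0 0.04 0 0 0 0.121 100'
python3 -m creep '0.003 0.04 0 0 0 0 100;0.003 0.04 0 0 0 0 100;0 0.04 0 0 0 0 100;0 0.019 0 0 0 0 100;0 0 -0.02 0 0 0 100;0 0 -0.03 0 0 0 100;0 0 -0.01 0 0 0 100;0 0 0 0 0 0 100'
```

```text
time: 9.57
tool_pos: [422.1, 170.4, 252.9]
tcp_rot: [-3.141, 0.0, 1.504]
contact_force: [1.0, 0.1, 0.5]
grip_width: 91.6
finger_force: 0.0
time: 10.23
tool_pos: [427.2, 306.7, 190.3]
tcp_rot: [-3.136, 0.004, 1.498]
contact_force: [0.0, -0.1, 1.2]
grip_width: 91.6
finger_force: 0.0
```

```bash
python3 -m creep '0.001 0 -0.02 0 0 0 100;0 0 -0.018 0 0 0 60;0 0 -0.008 0 0 0 30;0 0 0 0 0 0 5;0 0 0 0 0 0 5;0 0 0 0 0 0 5;0 0 0 0 0 0 5;0 0 0 0 0 0 5'
python3 -m creep '0 0 0 0 0 0 5;0 0 0 0 0 0 5;0 0 0 0 0 0 5;0 0 0 0 0 0 5'
```

```text
time: 10.9
tool_pos: [430.0, 307.9, 148.2]
tcp_rot: [3.14, -0.001, 1.499]
contact_force: [-0.1, -0.0, -0.3]
grip_width: 49.7
finger_force: 0.0
time: 11.23
tool_pos: [429.5, 307.8, 147.3]
tcp_rot: [3.141, -0.0, 1.499]
contact_force: [-0.1, -0.4, 0.4]
grip_width: 23.0
finger_force: 0.0
```

```bash
python3 -m creep '0 0 0 0 0 0 5;0 0 0 0 0 0 5;0 0 0 0 0 0 5;0 0 0 0 0 0 5'
python3 -m creep '0.01 -0.0007 0 0 0 0 5;0.02 -0.0014 0 0 0 0 5;0.02 -0.0014 0 0 0 0 5;0.02 -0.0014 0 0 0 0 5;0.02 -0.0014 0 0 0 0 5;0.02 -0.0014 0 0 0 0 5;0.006 -0.0004 0 0 0 0 5;0 0 0 0 0 0 5'
```

```text
time: 11.57
tool_pos: [429.5, 307.8, 147.2]
tcp_rot: [3.142, 0.0, 1.499]
contact_force: [-0.5, 0.4, 1.4]
grip_width: 11.7
finger_force: 30.0
time: 12.23
tool_pos: [547.4, 299.8, 147.2]
tcp_rot: [3.14, -0.002, 1.498]
contact_force: [1.9, 4.1, 1.4]
grip_width: 11.7
finger_force: 30.0
```

```bash
python3 -m creep '0 0 0 0 0 0 40;0 0 0 0 0 0 60;0 0 0 0 0 0 60;0 0 0 0 0 0 60;0 0 0.02 0 0 0 60;0 0 0.03 0 0 0 60;0 -0.02 0.02 0 0 0.1 60;0 -0.04 0 0 0 0.1 60'
python3 -m creep '0.01 -0.04 0 0 0 0.1 60;0.01 -0.04 0 0 0 0.1 60;0.01 -0.04 0 0 0 0.1 60;0.01 -0.04 0 0 0 0.017 60;0.01 -0.04 0 0 0 0 60;0.01 -0.04 0 0 0 0 60;0.01 -0.04 0 0 0 0 60;0.01 -0.04 0 0 0 0 60'
python3 -m creep '0 -0.04 0 0 0 0 60;0 -0.04 0 0 0 0 60;0 -0.04 0 0 0 0 60;0 -0.04 0 0 0 0 60;0 -0.037 0 0 0 0 60;0 0 0 0 0 0 60;0 0 0 0 0 0 60'
python3 - <<'E'
from h import *
o=readout.get_obs();print(o['tool_pos'],o['tcp_rot'])
a=viewer.capture('top')[:,:,::-1];b=viewer.capture('scene')[:,:,::-1]
cv2.imwrite('pics/g3.png',np.hstack([tile(a,150,165,4,100,110),tile(b,190,250,4,100,110)]))
E
```

```text
time: 12.9
tool_pos: [546.6, 242.7, 222.0]
tcp_rot: [3.132, -0.002, 1.708]
contact_force: [0.1, -0.6, 0.9]
grip_width: 54.5
finger_force: 0.0
time: 13.57
tool_pos: [625.2, -82.2, 217.4]
tcp_rot: [-3.141, 0.0, 2.016]
contact_force: [1.1, -0.0, -0.1]
grip_width: 54.8
finger_force: 0.0
time: 14.15
tool_pos: [624.6, -279.4, 216.7]
tcp_rot: [-3.141, -0.001, 2.012]
contact_force: [0.6, 0.6, -0.7]
grip_width: 54.9
finger_force: 0.0
[ 624.57975562 -279.44191055  216.65806759] [-3.14098882e+00 -6.54306768e-04  2.01227421e+00]
```

View pics/g3.png

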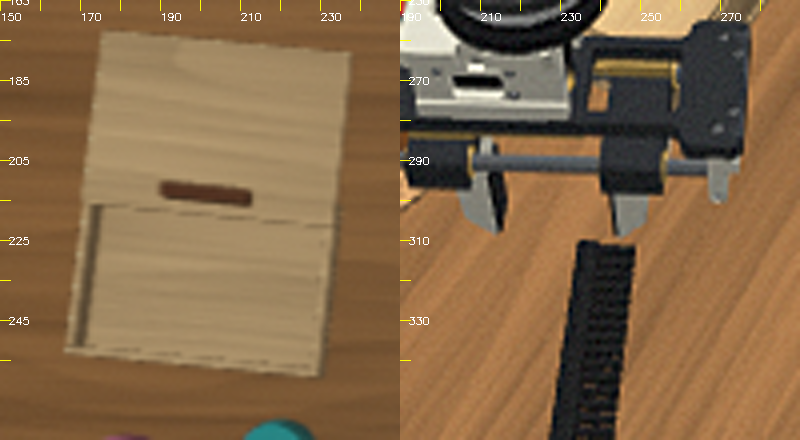

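The lid is fully open and the comb is undisturbed. Descending on the comb.

```bash
python3 -m creep '0.001 0.001 -0.035 0 0 0 70;0 0 -0.035 0 0 0 70;0 0 -0.035 0 0 0 70;0 0 -0.02 0 0 0 70;0 0 -0.012 0 0 0 70;0 0 -0.006 0 0 0 70;0 0 -0.003 0 0 0 70;0 0 0 0 0 0 70'
python3 -m creep '0 0 -0.001 0 0 0 20;0 0 0 0 0 0 20;0 0 0 0 0 0 20;0 0 0 0 0 0 20;0 0 0 0 0 0 20;0 0 0 0 0 0 20;0 0 0 0 0 0 20'
```

```text
time: 14.92
tool_pos: [627.2, -276.0, 72.2]
tcp_rot: [3.141, 0.001, 2.017]
contact_force: [-1.0, -0.8, 0.4]
grip_width: 64.1
finger_force: 0.0
time: 15.5
tool_pos: [626.7, -276.5, 70.7]
tcp_rot: [3.141, 0.001, 2.016]
contact_force: [-0.5, 0.9, 2.9]
grip_width: 33.3
finger_force: 30.0
```

```bash
python3 -m creep '0 0 0.005 0 0 0 20;0 0 0.015 0 0 0 20;0 0 0.03 0 0 0 20;0 0 0.035 0 0 0 20;0 0 0.035 0 0 0 20;-0.005 0.015 0.03 0 0 0 20;-0.01 0.037 0 0 0 0 20;-0.01 0.037 0 0 0 0 20'
python3 -m creep '-0.01 0.037 0 0 0 0 20;-0.01 0.037 0 0 0 0 20;-0.01 0.037 0 0 0 0 20;-0.01 0.037 0 0 0 -0.05 20;-0.01 0.037 0 0 0 -0.1 20;-0.01 0.037 0 0 0 -0.1 20;-0.01 0.037 0 0 0 -0.1 20;-0.01 0.037 0 0 0 -0.1 20'
python3 -m creep '-0.01 0.037 0 0 0 -0.066 20;-0.01 0.037 0 0 0 0 20;-0.01 0.037 0 0 0 0 20;-0.01 0.037 0 0 0 0 20;-0.005 0.037 0 0 0 0 20;0 0.011 0 0 0 0 20;0 0 0 0 0 0 20;0 0 0 0 0 0 20'
python3 - <<'E'
from h import *
o=readout.get_obs();print(o['tool_pos'],o['tcp_rot'])
a=viewer.capture('top')[:,:,::-1];b=viewer.capture('scene')[:,:,::-1]
cv2.imwrite('pics/g4.png',np.hstack([tile(a,150,165,4,100,110),tile(b,250,80,4,100,110)]))
E
```

```text
time: 16.17
tool_pos: [601.8, -187.9, 222.8]
tcp_rot: [3.138, 0.004, 2.013]
contact_force: [0.5, 0.8, -1.5]
grip_width: 33.3
finger_force: 30.0
time: 16.83
tool_pos: [520.7, 110.3, 220.6]
tcp_rot: [3.141, -0.0, 1.561]
contact_force: [1.0, 0.3, -1.0]
grip_width: 33.3
finger_force: 30.0
time: 17.5
tool_pos: [476.3, 304.7, 220.1]
tcp_rot: [-3.142, 0.001, 1.501]
contact_force: [1.0, -0.7, -0.3]
grip_width: 33.5
finger_force: 30.0
[476.34310269 304.70939374 220.14204813] [-3.14154841e+00  6.74398045e-04  1.50139510e+00]
```

View pics/g4.png

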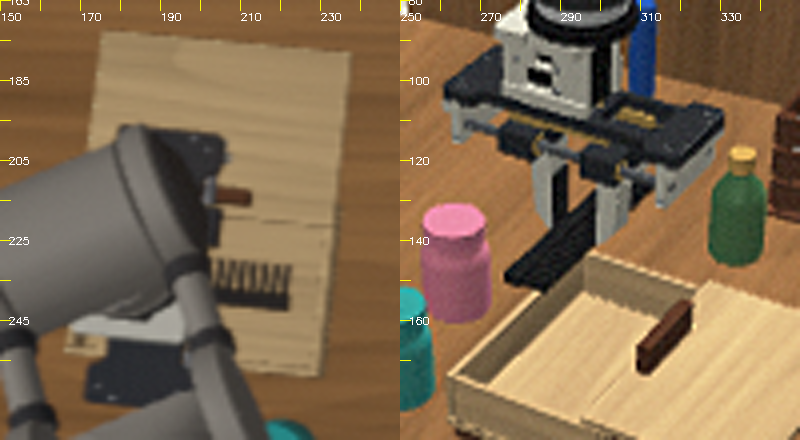

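```bash
python3 - <<'E'
from h import *
print(atz('top',222.2,234,155),proj('scene',(470,223,150)))
print(tri((222.2,239),(276.5,149)),tri((222.4,230.5),(286.5,152.5)))
E
```

```text
[478.63218235 224.61933722 155.        ] (np.float64(280.28282348244534), np.float64(151.94759073126247))
(array([461.55162392, 222.03357858, 158.57452825]), np.float64(5.303621859832326)) (array([489.04729953, 224.67797361, 153.12889109]), np.float64(0.09917864232122005))
```

Comb is level and centred over the opening (its −y end at ≈y 223). Lowering.

```bash
python3 -m creep '0 0 -0.03 0 0 0 20;0 0 -0.03 0 0 0 20;0 0 -0.03 0 0 0 20;0 0 -0.018 0 0 0 20;0 0 -0.01 0 0 0 20;0 0 -0.004 0 0 0 20;0 0 0 0 0 0 20;0 0 0 0 0 0 20'
python3 -m creep '0 0 0 0 0 0 58;0 0 0 0 0 0 58;0 0 0 0 0 0 58;0 0 0 0 0 0 58;0 0 0 0 0 0 58;0 0 0 0 0 0 58;0 0 0 0 0 0 58'
```

```text
time: 18.27
tool_pos: [477.4, 304.5, 99.4]
tcp_rot: [3.14, -0.001, 1.499]
contact_force: [-0.5, 0.3, 0.1]
grip_width: 33.4
finger_force: 30.0
time: 18.85
tool_pos: [476.5, 304.7, 98.3]
tcp_rot: [3.141, -0.0, 1.5]
contact_force: [-0.5, 0.4, 0.1]
grip_width: 52.9
finger_force: 0.0
```

```bash
python3 -m creep '0 0 0 0 0 0 58;0 0 0.02 0 0 0 58;0 0 0.03 0 0 0 58;0 0 0.03 0 0 0 58;0.02 0 0.02 0 0 0 58;0.03 -0.003 0 0 0 0 58;0.02 -0.002 0 0 0 0 58;0 0 0 0 0 0 58'
python3 - <<'E'
from h import *
o=readout.get_obs();print(o['tool_pos'],o['tcp_rot'])
a=viewer.capture('top')[:,:,::-1];b=viewer.capture('scene')[:,:,::-1]
cv2.imwrite('pics/g5.png',np.hstack([tile(a,150,165,4,100,110),tile(b,250,80,4,100,110)]))
E
```

```text
time: 19.52
tool_pos: [549.9, 298.8, 198.7]
tcp_rot: [3.138, -0.001, 1.498]
contact_force: [-1.4, -1.3, -0.2]
grip_width: 53.0
finger_force: 0.0
[549.90420984 298.84341909 198.65252276] [ 3.13802836e+00 -9.02759306e-04  1.49791230e+00]
```

View pics/g5.png

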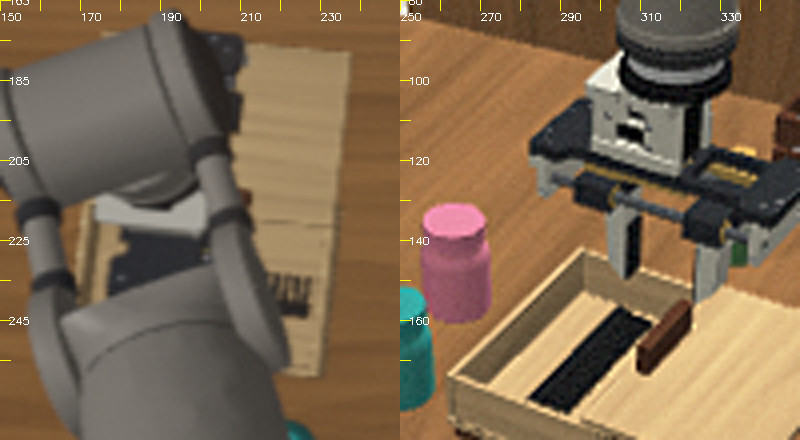

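The comb lies flat inside. Gripping the bar and closing the lid.

```bash
python3 -m creep '0 0 -0.025 0 0 0 58;0 0 -0.018 0 0 0 40;0 0 -0.008 0 0 0 5;0 0 0 0 0 0 5;0 0 0 0 0 0 5;0 0 0 0 0 0 5;0 0 0 0 0 0 5;0 0 0 0 0 0 5'
python3 -m creep '0 0 0 0 0 0 5;0 0 0 0 0 0 5;0 0 0 0 0 0 5;0 0 0 0 0 0 5'
```

```text
time: 20.28
tool_pos: [546.9, 299.9, 148.4]
tcp_rot: [3.14, -0.001, 1.5]
contact_force: [-0.2, -0.4, 2.7]
grip_width: 11.8
finger_force: 30.1
time: 20.62
tool_pos: [546.9, 299.9, 148.3]
tcp_rot: [3.14, -0.001, 1.5]
contact_force: [-1.6, 0.0, 5.6]
grip_width: 11.4
finger_force: 30.0
```

```bash
python3 -m creep '-0.01 0.0007 0 0 0 0 5;-0.02 0.0014 0 0 0 0 5;-0.02 0.0014 0 0 0 0 5;-0.02 0.0014 0 0 0 0 5;-0.02 0.0014 0 0 0 0 5;-0.02 0.0014 0 0 0 0 5;-0.006 0.0004 0 0 0 0 5;0 0 0 0 0 0 5'
python3 -m creep '-0.001 0 0 0 0 0 5;-0.001 0 0 0 0 0 5;0 0 0 0 0 0 5;0 0 0 0 0 0 5'
```

```text
time: 21.28
tool_pos: [429.8, 307.7, 148.3]
tcp_rot: [3.14, 0.0, 1.501]
contact_force: [-1.5, -3.3, 7.6]
grip_width: 11.8
finger_force: 30.0
time: 21.62
tool_pos: [429.4, 307.6, 148.3]
tcp_rot: [3.14, -0.0, 1.5]
contact_force: [-1.9, -2.3, 8.4]
grip_width: 11.5
finger_force: 30.0
```

```bash
python3 -m creep '-0.001 0 0 0 0 0 5;0 0 0 0 0 0 5;0 0 0 0 0 0 5'
python3 -m creep '-0.001 0 0 0 0 0 5;0 0 0 0 0 0 5;0 0 0 0 0 0 5'
```

```text
time: 21.87
tool_pos: [428.9, 307.7, 148.3]
tcp_rot: [3.139, -0.001, 1.5]
contact_force: [1.7, -2.7, 6.8]
grip_width: 12.0
finger_force: 30.0
time: 22.12
tool_pos: [428.8, 307.6, 148.3]
tcp_rot: [3.137, -0.001, 1.5]
contact_force: [5.3, -3.4, 5.1]
grip_width: 11.8
finger_force: 30.0
```

```bash
python3 -m creep '0.002 0 0 0 0 0 5;0 0 0 0 0 0 50;0 0 0 0 0 0 80;0 0 0 0 0 0 100;0 0 0.02 0 0 0 100;0 0 0.03 0 0 0 100;0 0 0.03 0 0 0 100;0 -0.02 0.02 0 0 0 100'
python3 -m creep '0 -0.04 0 0 0 0 100;0 -0.04 0 0 0 0 100;0 -0.04 0 0 0 0 100;0 -0.04 0 0 0 0 100;0 -0.04 0 0 0 0 100;0 -0.04 0 0 0 0 100;0 -0.04 0 0 0 0 100;0 -0.04 0 0 0 0 100'
python3 -m creep '0 -0.04 0 0 0 0 100;0 -0.04 0 0 0 0 100;-0.006 -0.04 0 0 0 0 100;0 -0.04 0 0 0 0 100;0 -0.019 0 0 0 0 100;0 0 0 0 0 0 100;0 0 0 0 0 0 100'
python3 - <<'E'
from h import *
o=readout.get_obs();print(o['tool_pos'],o['tcp_rot'])
a=viewer.capture('top')[:,:,::-1];b=viewer.capture('scene')[:,:,::-1]
cv2.imwrite('pics/g6.png',np.hstack([tile(a,150,180,4,100,110),tile(b,130,210,4,100,110)]))
E
```

```text
time: 22.78
tool_pos: [429.0, 289.8, 249.5]
tcp_rot: [3.139, -0.003, 1.502]
contact_force: [0.1, 0.2, 0.3]
grip_width: 53.8
finger_force: 0.0
time: 23.45
tool_pos: [428.0, -34.0, 247.1]
tcp_rot: [-3.141, -0.0, 1.5]
contact_force: [0.4, 0.3, 0.2]
grip_width: 92.0
finger_force: 0.0
time: 24.03
tool_pos: [422.2, -211.8, 246.7]
tcp_rot: [-3.141, -0.001, 1.497]
contact_force: [-0.1, 0.5, -0.4]
grip_width: 91.7
finger_force: 0.0
[ 422.17508158 -211.84029876  246.70682828] [-3.14070343e+00 -9.86342272e-04  1.49737661e+00]
```

View pics/g6.png

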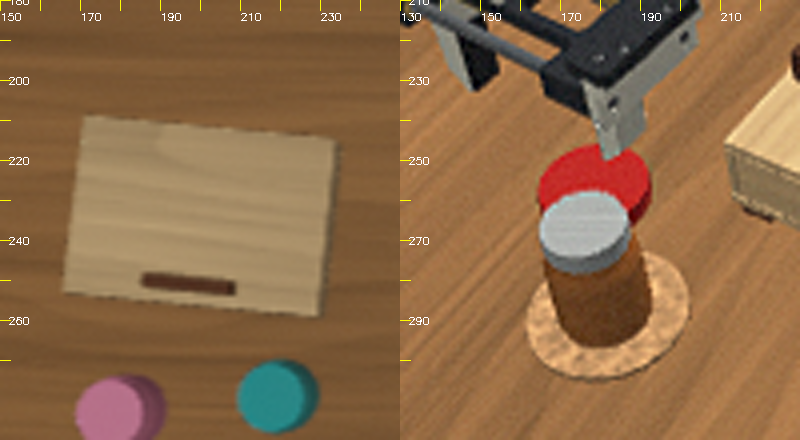

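The lid is fully shut and the jar stands on the coaster. Fetching the jar.

```bash
python3 -m creep '0 0 -0.035 0 0 0 100;0 0 -0.035 0 0 0 100;0 0 -0.035 0 0 0 100;0 0 -0.02 0 0 0 100;0 0 -0.012 0 0 0 100;0 0 -0.005 0 0 0 100;0 0 0 0 0 0 100;0 0 0 0 0 0 100'
python3 -m creep '0 0 0 0 0 0 30;0 0 0 0 0 0 30;0 0 0 0 0 0 30;0 0 0 0 0 0 30;0 0 0 0 0 0 30;0 0 0 0 0 0 30;0 0 0 0 0 0 30;0 0 0 0 0 0 30'
```

```text
time: 24.8
tool_pos: [423.0, -210.7, 105.8]
tcp_rot: [3.141, 0.0, 1.501]
contact_force: [0.3, 0.1, 0.4]
grip_width: 91.9
finger_force: 0.0
time: 25.47
tool_pos: [422.8, -211.5, 105.5]
tcp_rot: [3.141, 0.0, 1.5]
contact_force: [-0.0, 0.4, 2.8]
grip_width: 57.1
finger_force: 30.0
```

```bash
python3 -m creep '0 0 0.005 0 0 0 30;0 0 0.015 0 0 0 30;0 0 0.03 0 0 0 30;0 0 0.035 0 0 0 30;0 0 0.035 0 0 0 30;0 0 0.03 0 0 0 30;0.005 0.02 0.02 0 0 0 30;0.008 0.038 0 0 0 0 30'
python3 -m creep '0.008 0.038 0 0 0 0 30;0.008 0.038 0 0 0 0 30;0.008 0.038 0 0 0 0 30;0.008 0.038 0 0 0 0 30;0.008 0.038 0 0 0 0 30;0.008 0.038 0 0 0 0 30;0.008 0.038 0 0 0 0 30;0.008 0.038 0 0 0 0 30'
python3 -m creep '0.004 0.038 0 0 0 0 30;0 0.038 0 0 0 0 30;0 0.038 0 0 0 0 30;0 0.025 0 0 0 0 30;0 0.011 0 0 0 0 30;0 0 -0.02 0 0 0 30;0 0 -0.03 0 0 0 30;0 0 -0.02 0 0 0 30'
python3 -m creep '0 0 -0.01 0 0 0 30;0 0 -0.01 0 0 0 30;0 0 -0.005 0 0 0 30;0 0 0 0 0 0 30;0 0 0 0 0 0 30'
```

```text
time: 26.13
tool_pos: [436.8, -155.9, 279.6]
tcp_rot: [3.134, 0.005, 1.496]
contact_force: [2.1, -0.6, -1.5]
grip_width: 57.2
finger_force: 30.0
time: 26.8
tool_pos: [499.0, 152.6, 275.1]
tcp_rot: [-3.14, 0.001, 1.5]
contact_force: [1.7, -0.2, -1.7]
grip_width: 57.1
finger_force: 30.0
time: 27.47
tool_pos: [502.6, 300.0, 203.1]
tcp_rot: [-3.139, 0.002, 1.5]
contact_force: [-0.1, -0.7, -2.2]
grip_width: 57.4
finger_force: 30.0
time: 27.88
tool_pos: [504.0, 300.7, 181.0]
tcp_rot: [3.14, -0.001, 1.499]
contact_force: [-0.5, 0.7, -1.2]
grip_width: 57.0
finger_force: 30.0
```

```bash
python3 -m creep '0 0 -0.005 0 0 0 30;0 0 -0.003 0 0 0 30;0 0 -0.002 0 0 0 30;0 0 0 0 0 0 30;0 0 0 0 0 0 30'
python3 -m creep '0 0 -0.001 0 0 0 30;0 0 0 0 0 0 30;0 0 0 0 0 0 30'
python3 -m creep '0 0 -0.001 0 0 0 30;0 0 0 0 0 0 30;0 0 0 0 0 0 30'
```

```text
time: 28.3
tool_pos: [503.5, 300.7, 170.3]
tcp_rot: [3.142, 0.0, 1.5]
contact_force: [-0.2, -0.4, -1.1]
grip_width: 56.6
finger_force: 30.0
time: 28.55
tool_pos: [503.6, 300.8, 169.3]
tcp_rot: [3.141, -0.0, 1.5]
contact_force: [-0.7, 0.7, -0.9]
grip_width: 56.6
finger_force: 30.0
time: 28.8
tool_pos: [503.9, 300.8, 169.0]
tcp_rot: [3.14, -0.0, 1.5]
contact_force: [-0.4, -1.3, 4.0]
grip_width: 56.9
finger_force: 30.0
```

```bash
python3 -m creep '0 0 0 0 0 0 50;0 0 0 0 0 0 85;0 0 0 0 0 0 85;0 0 0 0 0 0 85;0 0 0 0 0 0 85;0 0 0 0 0 0 85;0 0 0 0 0 0 85;0 0 0 0 0 0 85'
python3 -m creep '0 0 0.02 0 0 0 85;0 0 0.03 0 0 0 85;0 0 0.03 0 0 0 85;0 0 0.03 0 0 0 85;0 -0.03 0.01 0 0 0 85;0 -0.04 0 0 0 0 85;0 -0.04 0 0 0 0 85;0 -0.04 0 0 0 0 85'
python3 -m creep '0 -0.04 0 0 0 0 85;0 -0.04 0 0 0 0 85;0 -0.03 0 0 0 0 85;0 0 0 0 0 0 85;0 0 0 0 0 0 85'
python3 - <<'E'
from h import *
a=viewer.capture('top')[:,:,::-1];b=viewer.capture('scene')[:,:,::-1]
cv2.imwrite('pics/g7.png',np.hstack([tile(a,150,180,4,100,110),tile(b,220,120,4,100,110)]))
E
```

```text
time: 29.47
tool_pos: [503.5, 300.7, 168.1]
tcp_rot: [-3.142, 0.0, 1.5]
contact_force: [0.6, 0.1, 0.1]
grip_width: 78.2
finger_force: 0.0
time: 30.13
tool_pos: [503.2, 149.5, 288.6]
tcp_rot: [3.141, -0.0, 1.501]
contact_force: [0.4, -0.1, 0.6]
grip_width: 77.8
finger_force: 0.0
time: 30.55
tool_pos: [503.6, 39.4, 288.4]
tcp_rot: [3.141, -0.0, 1.496]
contact_force: [0.1, 0.7, 0.4]
grip_width: 77.9
finger_force: 0.0
```

View pics/g7.png

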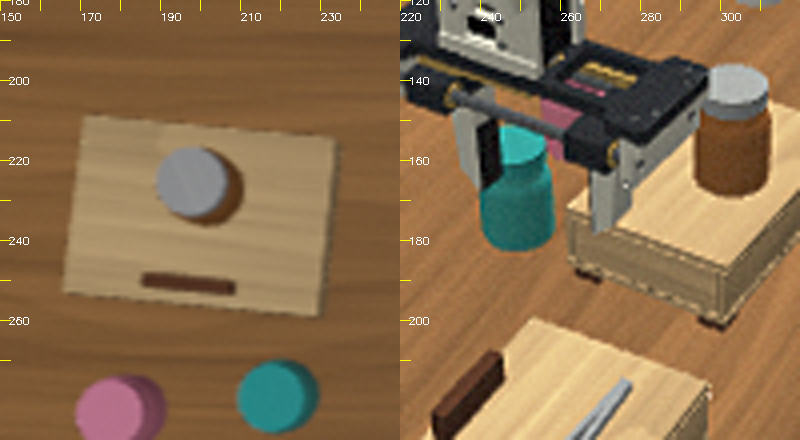

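The jar stands upright on the shut lid behind the bar (top view ≈(198,225)), and the tweezer is untouched. Handing in.

```bash
python3 -c "
from plant import order
print(order.close_job())"
```

```text
the job is handed in; nothing more can be done
None
```

I handed the job in at about 31 s: the comb is flat inside tier_1, its lid is shut, and the jar stands upright on that lid behind the grip bar; the tweezer looked unmoved in the last picture, but no verdict was returned.

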